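# Refit the filter cassette in the desk dust extractor

## Task

Get the grey dust extractor ready for use: without lifting the blue filter cassette away, slide it along its railed deck until it drops into the empty pocket, then press it down until it sits flush with the deck. Next swing the red latch bar a quarter turn over the cassette as far as it goes, and last of all turn the yellow valve lever to half open, pointing at the green dot (45 degrees). Do not shift the other things on the desk, and leave everything let go of.

Things in the scene. Friction and masses are not known exactly. Their poses are not given: they have to be found in the camera images.
- extractor: grey low box fixed to the desk; flat top ('deck') 55 mm above the desk. Origin on the desk under the lane's centre line; y runs along the railed lane from the loading deck (-y) to the pocket (+y), x across it, away from the robot. Box: x -66 to 160, y -180 to 180 mm. Two rails 8 mm high, 104 mm apart, border the loading deck (y -180 to 18). Pocket: 104 (x) by 124 (y) mm, centred at x 0, y 80
- cassette: loose filter cassette, blue frame, pale pleats, blue press disc at its centre; 100 (x) by 120 (y) by 20 mm high, about 0.2 kg. Starts flat on the loading deck between the rails. Origin at the centre of its underside, its y along the lane. Dropped on the carrier plate it still stands 12 mm above the deck; fully pressed its top is level with the deck
- lifter (a joint): metal carrier plate in the pocket, on which the cassette lands, m: 0 = raised, 8 mm below the deck (start); 0.012 = pressed down to its hard stop, cassette flush. Stiff: moves under a push of about 6 to 10 N and stays where pushed
- pocket (a point): centre of the underside of a fully home cassette: in the pocket's middle, 20 mm below the deck, axes as the extractor's
- latch (a joint): red latch bar on an upright pivot, rad: 0 = points along the extractor's +y, clear of the pocket; grows anticlockwise from above; 1.571 = across the pocket towards -x, at its stop. Starts -0.4 to 0.05. Needs about 1 N at the peg, stays where left. Bar 16 mm wide, reaching 82 mm from the pivot, 3 to 9 mm above the deck: it passes only over a cassette pressed home
- latch_pivot (a point): latch pivot, at extractor x 80, y 80 mm
- latch_peg (a point): top of the red upright peg (14 mm diameter, standing 30 mm above the bar) 62 mm from the pivot, for moving the latch; its top is 39 mm above the deck
- valve (a joint): yellow valve lever on an upright pivot, rad: 0 = shut, lever points along the extractor's -y; grows anticlockwise seen from above; 1.571 = fully open, points to +x; 0.785 = half open, points at the green dot. Starts between 0 and 0.35. Stiff (about 2 N at the tip), stays where left
- valve_pivot (a point): top centre of the valve pivot (24 mm round boss), at extractor x 80, y -60 mm, 36 mm above the deck
- valve_tip (a point): end of the lever, on its top face, 62 mm from the pivot. The lever is 12 mm wide, its body from 14 to 34 mm above the deck
- half_mark (a point): green dot, 14 mm wide, painted on the deck 75 mm from the valve pivot in the half-open direction
- wet_palette: bystander: white ceramic palette with clear clip-on lid, 214 x 166 x 34 mm, origin under its centre
- brush_stand: bystander: clear acrylic brush stand 120 x 120 mm, with brushes about 240 mm tall, origin under its centre
- probe: bystander: steel probe 180 mm long lying on the desk, origin under its middle
- clipper: bystander: clipper with blue plastic handles, 125 mm long, lying on the desk, origin under its pivot
- paint_jar: bystander: small jar, white cap, 44 mm wide, 50 mm high, origin under its centre
- varnish_jar: bystander: jar, black cap, 50 mm wide, 65 mm high, origin under its centre
- water_mug: bystander: blue mug, 80 mm wide, 90 mm high, origin under its centre

How it is judged:
On the way, in this order (a step that is already met when the one before it is completed fails the run):
1. the cassette has dropped into the pocket (x of cassette in the frame of pocket between -0.004 and 0.004 m and y of cassette in the frame of pocket between -0.004 and 0.004 m and angle between the y axis of cassette and the y axis of extractor, either way round below 0.06 rad and z of cassette in the frame of pocket below 0.016 m and angle between cassette's own z axis and vertical below 0.05 rad), for 0.05 s.
2. the cassette is pressed flush (x of cassette in the frame of pocket between -0.004 and 0.004 m and y of cassette in the frame of pocket between -0.004 and 0.004 m and angle between the y axis of cassette and the y axis of extractor, either way round below 0.06 rad and z of cassette in the frame of pocket below 0.0022 m and angle between cassette's own z axis and vertical below 0.03 rad), for 0.2 s.
3. the latch bar is swung over the cassette to its stop (value of joint latch above 1.43 rad), for 0.2 s.
4. the valve lever is at half open (value of joint valve between 0.635 and 0.935 rad), for 0.2 s.
At the end, for the whole second after the job is handed in: the cassette lies level in the pocket within 4 mm of its centre with its top within 2.2 mm of the deck, at rest; the latch bar is over it, within 8 degrees of its stop; the valve lever stands still within 8.6 degrees of half open (45 degrees) (all of step 2 and all of step 4 and value of joint latch above 1.43 rad and linear speed of cassette below 0.02 m/s and velocity of joint valve between -0.02 and 0.02 rad/s); the robot touches nothing.
It fails at once if a bystander is shifted by more than 30 mm (distance of any of wet_palette, brush_stand, probe, clipper, paint_jar, varnish_jar, water_mug from where it was at the start of the episode above 0.03 m).
It fails at once if the cassette is lifted more than 25 mm off the deck (z of cassette in the frame of pocket above 0.045 m).
It also fails if it takes over 61 s, if anything falls off the work surface, if the arm or the gripper's body presses on something with over 40 N, if the wrist force passes 120 N, or if a joint passes its speed limit or range.

## Robot

A 7-joint arm with a two-finger parallel gripper is mounted at the origin on the work surface. World frame = base frame: x ahead of the robot, y to its left, z up, the work surface at z = 0. Lengths are in m, angles in rad, forces in N, time in s.
With the tool pointing down it reaches from about 0.425 to 0.925 m from the base axis. Payload 6.8 kg.
Tool frame: the origin (TCP) lies on the centre line of the jaws, within the pads' length; the fingertips stand 14 mm ahead of it and the grasp point (between the pads) lies 5 mm behind it (r.nose_length is the distance from the TCP to the fingertips, in m); z points along the fingers, y is the direction in which the jaws open and shut (so a half turn about z gives the same grasp; the last joint's range is limited). The gripper opens to 85 mm and grips with 20 to 120 N. Pads are 22 mm wide; open, the fingers measure 114 mm over their backs; the gripper's body (76 mm by 85 mm) begins 54 mm behind the grasp point. The pads swing forward as they close: fully open they stand 13 mm farther back than shut.
Start: joints at [1.094, 0.477, 0.022, 1.555, -0.011, 1.109, -0.083], TCP at [0.243, -0.63, 0.245] pointing down, gripper open.
Joint ranges: [-2.96, 2.96], [-0.34, 2.1], [-1.41, 1.46], [0.24, 2.44], [-1.37, 4.51], [0.17, 1.92], [-2.96, 2.96]. Speed limits (rad/s): [2.39, 2.39, 3.14, 3.14, 3.14, 3.14, 3.14].

## Interface

Orientations are given as a rotation vector (axis times angle).
In Python, from bench import r, imaging, look_for, outline_of gives the robot as it stands. The module is installed in compiled form; this text tells all that it offers.
- The arm moves only by the tool carry_out, never from a script. Its arguments are lists of equal length, an entry for each row: "offset": the shift along the tool's x, y, z as a fraction of full scale, a list of three; "turn": the turn, a rotation vector about the tool's x, y, z as a fraction of full scale, a list of three. A call has 1 to 8 rows; each row is the pose to reach, as a shift and turn from the pose commanded when the call began, along the tool's axes at that moment; what a row does not reach only later rows make up. Full scale, the value 1, is 0.5 m for a shift and 1.5 rad for a turn. A row lasts 1/10 s, in which the tool goes at most 50 mm and 8.59 degrees, less where a joint would pass 70% of its speed; a pose out of reach is approached as far as the arm can. A call with a number of a shift or a turn outside -1 to 1 is refused whole. A call with a gripper value outside its range is refused whole. "hand" is the closure, from 0 (fully open) to 1 (shut), set as the call begins (left out, the last holds). The fingers move at their own pace and stop on an object; "force" is the grip in N (left out, the last holds). Time passes only in rows, so rows that repeat a pose let the fingers close. It gives the time, the measured TCP pose, the force and the opening at its end, in the units of the state.
- r.get_obs(): the state, without advancing time (a new reading comes with each control period).
- imaging.grab_frame(name): name is "side" or "top"; returns a dict with "pixels" (420x560x3 uint8, red, green, blue), "fx", "fy", "cx", "cy" (pixels), "R" (3x3) and "t" (3): a world point X has camera coordinates R X + t. Camera axes: x right, y down, z forward; pixel columns grow to the right and rows downward; lengths in m; the calibration is good to about 2 mm. A picture is of the moment at which its call begins. There is no depth.
- r.hand_in(): hands the job in, once; it reports no verdict.
Trained networks look in the newest picture that a camera, given by its name, has taken for a name from the list of things; names that differ only in an ending like _2 or _b are one class to them, and where a whole thing is asked for, a point or a joint stands for the part that bears it (a point fixed in the world has none). Each returns a list of dicts, best first, with "score" (0 to 1); they miss things now and then, are a little off and sometimes report something else, mostly with a low value. They report only what shows in the picture. A call takes as long as a camera call.
- look_for(query, camera): "xyz" ([x, y, z] in m, in the coordinates of the camera as it stood for that picture, good to about 4 mm: the middle of the surface that is visible of it).
- outline_of(query, camera): "region" (420x560 bool, what is visible of it).
The state is a dict: "clock": time; "joints": joint angles; "qvel": joint speeds; "tau": joint torques, N m; "tcp_pos": TCP position; "orientation": TCP orientation; "contact_force": force on the tool from outside, world axes, zero at the start; "moment": the same for the moment, N m; "grip_width": finger opening in m.
Only numpy, scipy, OpenCV 4.12 (cv2) and the standard library are available. Lean on these libraries where they do the work, as an engineer would, in place of code of your own. Each camera call takes 0.05 s, during which the arm holds its last target. There are 200 camera calls.

## Working session

There is one attempt and no reset: what is moved stays moved. The work goes in short steps, Python scripts to look and compute and a tool call to move; the robot and the scene stay as the last step left them, time stands still between calls to the robot, and variables do not carry over. Pictures are saved under pics/ and viewed, about 8 in all and at most 12, crops included, and the job is handed in when it is done.

Besides the shell and the picture viewer there is one more tool, called after "Request:" by a JSON object that holds its "method" and its "body". carry_out: Moves the arm, as the interface text tells. Shift numbers are shares of 0.5 m and turn numbers shares of 1.5 rad, none past 1 either way. Its arguments: {"type":"object","properties":{"offset":{"type":"array","items":{"type":"array","items":{"type":"number","minimum":-1,"maximum":1}}},"turn":{"type":"array","items":{"type":"array","items":{"type":"number","minimum":-1,"maximum":1}}},"hand":{"type":"number"},"force":{"type":"number"}},"required":["offset","turn"]}

```bash
mkdir -p pics; cat > h.py <<'E'
import numpy as np, cv2
from bench import r, imaging, look_for, outline_of
def grab(n,save=None):
    f=imaging.grab_frame(n)
    if save: cv2.imwrite('pics/'+save,f['pixels'][:,:,::-1])
    return f
def w(f,p): return np.array(f['R']).T@(np.array(p)-np.array(f['t']))
def proj(f,X):
    c=np.array(f['R'])@np.array(X)+np.array(f['t']); return f['fx']*c[0]/c[2]+f['cx'],f['fy']*c[1]/c[2]+f['cy']
def ray(f,u,v,z):
    R=np.array(f['R']);t=np.array(f['t']);C=-R.T@t
    d=R.T@np.array([(u-f['cx'])/f['fx'],(v-f['cy'])/f['fy'],1]); return C+d*(z-C[2])/d[2]
E
python3 - <<'E'
from h import *
print(r.get_obs())
for c in ('top','side'):
    f=grab(c,c+'0.png'); R=np.array(f['R']); print(c,'cam at',(-R.T@np.array(f['t'])).round(3))
    for q in ['extractor','cassette','latch_pivot','latch_peg','valve_pivot','valve_tip','half_mark','lifter','wet_palette','brush_stand','probe','clipper','paint_jar','varnish_jar','water_mug']:
        for d in look_for(q,c)[:2]:
            if d['score']>.3: print(q,w(f,d['xyz']).round(3),round(d['score'],2))
E
```

```text
{'clock': 0.0, 'joints': array([ 1.09386762,  0.47780104,  0.02236114,  1.55645799, -0.01151474,
        1.10926928, -0.0831203 ]), 'qvel': array([-2.80804256e-04, -5.38014907e-04, -4.83146659e-04,  5.05548979e-05,
       -1.09941188e-03, -1.34178553e-03, -1.17812673e-03]), 'tau': array([ 2.42449278e-04, -5.96439672e+01,  1.60732951e+00, -2.81195730e+01,
        1.23223022e-02,  9.27268993e-03, -1.41804893e-06]), 'tcp_pos': array([ 0.24313064, -0.629091  ,  0.2443227 ]), 'orientation': array([-3.08661187e+00, -5.75718379e-01,  7.21080041e-04]), 'contact_force': array([-0.39823705,  0.29808352,  0.06918676]), 'moment': array([ 0.0393605 , -0.02406246,  0.0217287 ]), 'grip_width': 0.08535138304622776}
top cam at [ 0.386 -0.005  1.186]
extractor [ 0.587 -0.132  0.086] 0.69
extractor [ 0.579 -0.027  0.056] 0.61
cassette [ 0.639 -0.387  0.101] 0.74
cassette [ 0.509 -0.13   0.07 ] 0.57
latch_pivot [0.62  0.06  0.063] 0.57
latch_pivot [0.533 0.036 0.049] 0.45
latch_peg [0.622 0.058 0.065] 0.66
valve_pivot [ 0.583 -0.128  0.088] 0.6
valve_tip [ 0.588 -0.13   0.087] 0.5
half_mark [ 0.582 -0.0
[... 400 characters left out ...]
363  0.065] 0.8
water_mug [0.6   0.482 0.049] 0.7
side cam at [0.085 1.249 1.053]
extractor [0.573 0.027 0.059] 0.82
cassette [ 0.502 -0.113  0.075] 0.96
cassette [0.571 0.028 0.057] 0.54
latch_pivot [ 0.584 -0.114  0.088] 0.75
latch_peg [0.619 0.072 0.064] 0.47
half_mark [0.574 0.024 0.054] 0.84
lifter [0.531 0.035 0.052] 0.73
wet_palette [0.387 0.453 0.038] 0.92
wet_palette [ 0.504 -0.351  0.037] 0.37
brush_stand [ 0.643 -0.38   0.094] 0.69
probe [ 0.803 -0.04   0.01 ] 0.54
clipper [ 0.364 -0.446  0.014] 0.7
paint_jar [0.678 0.33  0.038] 0.62
varnish_jar [ 0.504 -0.349  0.038] 0.78
varnish_jar [0.574 0.025 0.055] 0.41
water_mug [0.595 0.489 0.058] 0.66
water_mug [ 0.503 -0.351  0.039] 0.44
```

```bash
python3 - <<'E'
import cv2
a=cv2.imread('pics/top0.png'); print(a.shape)
cv2.imwrite('pics/top0b.png',cv2.resize(a,(784,588),interpolation=cv2.INTER_CUBIC))
E
```

```text
(420, 560, 3)
```

View pics/top0b.png

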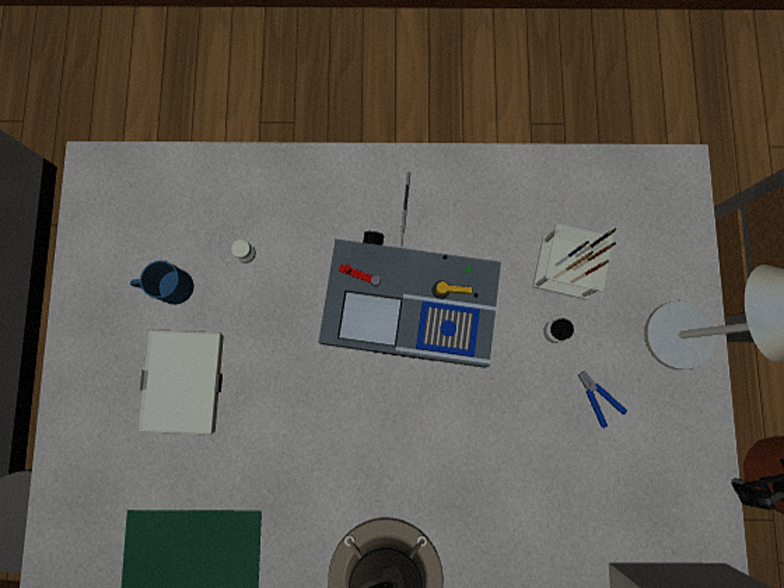

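View pics/side0.png

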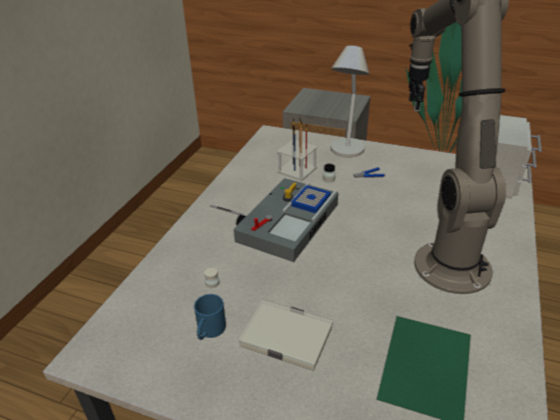

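The top view shows the extractor turned by about -8° (784-px picture: corners (336,239), (500,262), (490,366), (319,343)). The cassette is at (448,328), the bright pocket plate at (369,318), the latch pivot at (376,280) with its peg near (345,268), and the valve pivot at (441,289). I'll take a closer crop and fit the pose.

```bash
cat >> h.py <<'E'
def crop(f,name,u0,v0,u1,v1,s):
    a=f['pixels'][v0:v1,u0:u1,::-1]; cv2.imwrite('pics/'+name,cv2.resize(np.ascontiguousarray(a),None,fx=s,fy=s,interpolation=cv2.INTER_CUBIC))
E
python3 - <<'E'
from h import *
f=grab('top'); crop(f,'top1.png',220,160,370,270,5)
for q,z in (('cassette',.075),('lifter',.051),('extractor',.055)):
    for d in outline_of(q,'top')[:2]:
        m=d['region'].astype(np.uint8); c=max(cv2.findContours(m,0,1)[0],key=cv2.contourArea)[:,0]
        P=np.array([ray(f,u,v,z)[:2] for u,v in c],np.float32)*1000
        print(q,d['score'],m.sum(),cv2.minAreaRect(P))
E
```

```text
cassette 0.78 1445 ((505.86431884765625, -126.28772735595703), (120.6591567993164, 101.24224090576172), 81.6775131225586)
lifter 0.88 1337 ((530.60302734375, 35.6800422668457), (120.494384765625, 101.04232025146484), 82.3581771850586)
extractor 0.81 7894 ((576.7618408203125, -52.37965393066406), (361.4432067871094, 257.2516174316406), 81.80558013916016)
```

View pics/top1.png

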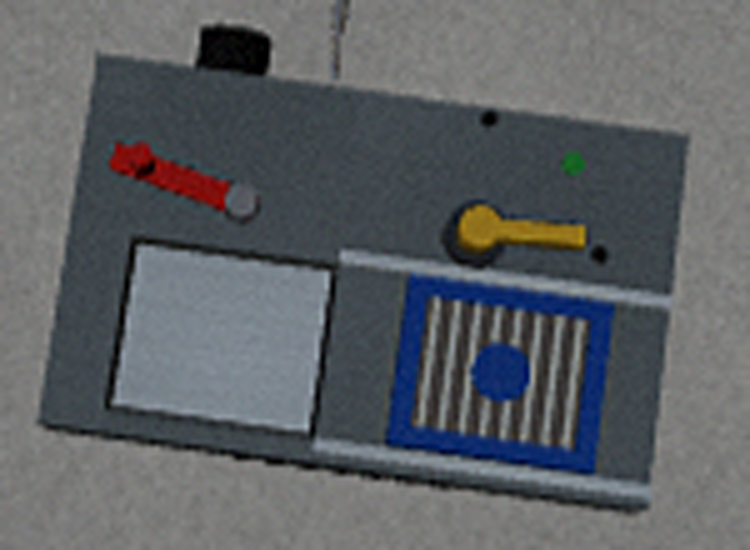

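```bash
python3 - <<'E'
from h import *
from scipy.optimize import least_squares
f=grab('top')
px=np.array([(98,53),(688,135),(40,425),(573,163),(133,238),(333,265),(312,434),(107,408)])
uv=np.array([220,160])+(px+.5)/5-.5
L=np.array([(160,180),(160,-180),(-66,180),(133,-113),(52,142),(52,18),(-52,18),(-52,142)])/1000
W=np.array([ray(f,u,v,.055)[:2] for u,v in uv])
def T(p,l): c,s=np.cos(p[2]),np.sin(p[2]); return np.asarray(l)@np.array([[c,s],[-s,c]])+p[:2]
s=least_squares(lambda p:(T(p,L)-W).ravel(),[.52,-.05,-.14])
print(s.x,np.round((T(s.x,L)-W)*1000,1).tolist())
p=s.x
for n,l in dict(latch_pivot=(.08,.08),valve_pivot=(.08,-.06),pocket=(0,.08),half=(.133,-.113)).items(): print(n,T(p,l).round(4))
def inv(w): c,s=np.cos(p[2]),np.sin(p[2]); return (np.asarray(w)-p[:2])@np.array([[c,-s],[s,c]])
for n,q,z in (('cass disc',(500,372),.075),('peg top',(123,153),.094),('pivot latch',(241,201),.067),('valve pivot',(482,228),.091),('valve tip',(585,236),.089)):
    u=220+(q[0]+.5)/5-.5; v=160+(q[1]+.5)/5-.5; w_=ray(f,u,v,z)[:2]; print(n,w_.round(4),inv(w_).round(4))
print(inv((.5059,-.1263)),inv((.5306,.0357)))
np.save('pose.npy',p)
E
```

```text
[ 0.51825679 -0.04427667 -0.13505111] [[-0.2, 0.9], [0.7, -0.6], [0.8, 1.8], [0.4, 0.0], [1.1, 0.9], [0.3, -3.0], [-2.5, -1.3], [-0.6, 1.3]]
latch_pivot [0.6083 0.0242]
valve_pivot [ 0.5894 -0.1145]
pocket [0.529 0.035]
half [ 0.6348 -0.1742]
cass disc [ 0.5063 -0.1265] [-0.0007 -0.0831]
peg top [0.6307 0.092 ] [0.0931 0.1501]
pivot latch [0.6081 0.0242] [0.0798 0.0799]
valve pivot [ 0.588  -0.1155] [ 0.0787 -0.0612]
valve tip [ 0.5839 -0.1752] [ 0.0827 -0.1209]
[-0.00120058 -0.08294019] [0.00146268 0.08091034]
```

```bash
cat >> h.py <<'E'
from scipy.spatial.transform import Rotation as Ro
p=np.load('pose.npy')
def goal(x,y,ztip,psi,ref=None):
    "local mm, tip height m, tool x yaw in extractor frame (rad) -> offset, turn in call units"
    o=r.get_obs(); R0=Ro.from_rotvec(o['orientation']); P0=o['tcp_pos']
    c,s=np.cos(p[2]),np.sin(p[2]); X=np.array([p[0]+(c*x-s*y)/1e3,p[1]+(s*x+c*y)/1e3,ztip+r.nose_length])
    Rg=Ro.from_euler('z',psi+p[2])*Ro.from_rotvec([np.pi,0,0])
    return (R0.inv().apply(X-P0)/.5).round(4),((R0.inv()*Rg).as_rotvec()/1.5).round(4)
def where():
    o=r.get_obs(); d=o['tcp_pos'][:2]-p[:2]; c,s=np.cos(p[2]),np.sin(p[2])
    x=Ro.from_rotvec(o['orientation']).as_matrix(); 
    print('t',round(o['clock'],2),'local mm',(1e3*np.array([c*d[0]+s*d[1],-s*d[0]+c*d[1]])).round(1),'tip z',round(o['tcp_pos'][2]-r.nose_length,4),'psi',round(np.arctan2(x[1,0],x[0,0])-p[2],3),'tilt',x[:2,2].round(3),'F',o['contact_force'].round(1),'w',round(o['grip_width'],4),'j7',o['joints'][6].round(2))
E
python3 - <<'E'
from h import *
print(r.nose_length); where(); print(goal(0,-172,.15,np.pi/2))
E
```

```text
0.014
t 1.85 local mm [-193.6 -617. ] tip z 0.2313 psi 0.504 tilt [0. 0.] F [0.5 0.4 0.6] w 0.0854 j7 -0.08
(array([ 0.7688, -0.5925,  0.1626]), array([-0.    , -0.    , -0.7113]))
```

Request:
{"method": "carry_out", "body": {"offset": [[0.77, -0.59, 0.1], [0.77, -0.59, 0.1], [0.77, -0.59, 0.1], [0.77, -0.59, 0.1], [0.77, -0.59, 0.1], [0.77, -0.59, 0.1], [0.77, -0.59, 0.1], [0.77, -0.59, 0.1]], "turn": [[0, 0, -0.711], [0, 0, -0.711], [0, 0, -0.711], [0, 0, -0.711], [0, 0, -0.711], [0, 0, -0.711], [0, 0, -0.711], [0, 0, -0.711]], "hand": 1}}

```text
clock: 2.65
tcp_pos: [0.4515, -0.2885, 0.2045]
orientation: [2.362, 2.07, 0.0]
contact_force: [0.8, -0.5, 0.2]
grip_width: 0.0
```

```bash
python3 - <<'E'
from h import *
print(r.nose_length); where(); print(goal(0,-172,.061,np.pi/2))
E
```

```text
0.014
t 2.65 local mm [ -33.3 -251. ] tip z 0.1905 psi 1.574 tilt [ 0.001 -0.001] F [ 0.8 -0.5  0.2] w 0.0 j7 0.2
(array([0.1579, 0.0669, 0.2589]), array([0.0005, 0.0003, 0.0023]))
```

Request:
{"method": "carry_out", "body": {"offset": [[0, 0, 0], [0, 0, 0]], "turn": [[0, 0, 0], [0, 0, 0]]}}

```text
clock: 2.85
tcp_pos: [0.4513, -0.289, 0.2044]
orientation: [2.364, 2.069, -0.0]
contact_force: [-0.5, -0.1, -0.0]
grip_width: -0.0001
```

```bash
python3 - <<'E'
from h import *
where(); print(goal(0,-172,.061,np.pi/2))
E
```

```text
t 2.85 local mm [ -33.4 -251.5] tip z 0.1904 psi 1.573 tilt [ 0. -0.] F [-0.5 -0.1 -0. ] w -0.0001 j7 0.2
(array([0.1589, 0.0671, 0.2588]), array([0.0001, 0.0001, 0.0016]))
```

Request:
{"method": "carry_out", "body": {"offset": [[0.08, 0.034, 0.05], [0.159, 0.067, 0.12], [0.159, 0.067, 0.17], [0.159, 0.067, 0.22], [0.159, 0.067, 0.245], [0.159, 0.067, 0.259], [0.159, 0.067, 0.259]], "turn": [[0, 0, 0], [0, 0, 0.001], [0, 0, 0.001], [0, 0, 0.001], [0, 0, 0.001], [0, 0, 0.001], [0, 0, 0.001]]}}

```text
clock: 3.55
tcp_pos: [0.4942, -0.217, 0.0746]
orientation: [-2.37, -2.062, 0.001]
contact_force: [-0.2, 0.0, 0.7]
grip_width: 0.0002
```

```bash
python3 - <<'E'
from h import *
where(); f=grab('top'); crop(f,'top2.png',220,150,380,270,4.9); g=grab('side'); crop(g,'side2.png',200,120,380,255,4.4)
E
```

```text
t 3.55 local mm [  -0.6 -174.4] tip z 0.0606 psi 1.567 tilt [-0.001 -0.   ] F [-0.2  0.   0.7] w 0.0002 j7 -0.06
```

View pics/side2.png

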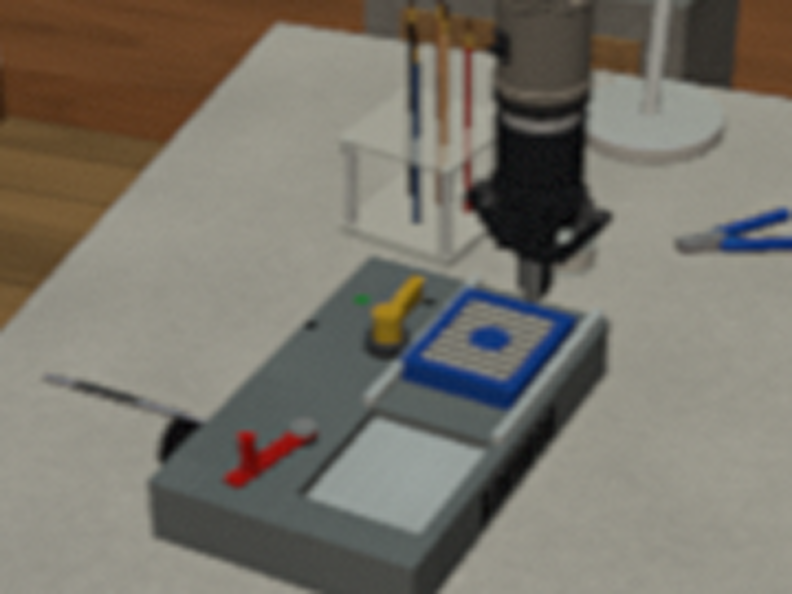

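The side crop shows the closed fingers standing behind the cassette's rear edge (535,290), between the rails. I start pushing along the lane.

Request:
{"method": "carry_out", "body": {"offset": [[0.02, 0, 0], [0.04, 0, 0], [0.06, 0, 0], [0.08, 0, 0], [0.1, 0, 0], [0.12, 0, 0], [0.14, 0, 0], [0.16, 0, 0]], "turn": [[0, 0, 0], [0, 0, 0], [0, 0, 0], [0, 0, 0], [0, 0, 0], [0, 0, 0], [0, 0, 0], [0, 0, 0]]}}

```text
clock: 4.45
tcp_pos: [0.5056, -0.1357, 0.0747]
orientation: [-2.368, -2.064, 0.0]
contact_force: [-0.3, -1.6, 1.4]
grip_width: -0.0003
```

Request:
{"method": "carry_out", "body": {"offset": [[0.02, 0, 0], [0.04, 0, 0], [0.06, 0, 0], [0.08, 0, 0], [0.1, 0, 0], [0.12, 0, 0], [0.14, 0, 0], [0.15, 0, 0]], "turn": [[0, 0, 0], [0, 0, 0], [0, 0, 0], [0, 0, 0], [0, 0, 0], [0, 0, 0], [0, 0, 0], [0, 0, 0]]}}

```text
clock: 5.25
tcp_pos: [0.5159, -0.0606, 0.0747]
orientation: [-2.366, -2.065, -0.001]
contact_force: [-0.3, -0.7, 0.2]
grip_width: -0.0
```

```bash
python3 - <<'E'
from h import *
where(); f=grab('top'); crop(f,'top3.png',220,150,380,270,4.9); g=grab('side'); crop(g,'side3.png',200,120,380,255,4.4)
E
```

```text
t 5.25 local mm [ -0.2 -16.5] tip z 0.0607 psi 1.57 tilt [-0.     0.001] F [-0.3 -0.7  0.2] w -0.0 j7 -0.37
```

View pics/side3.png

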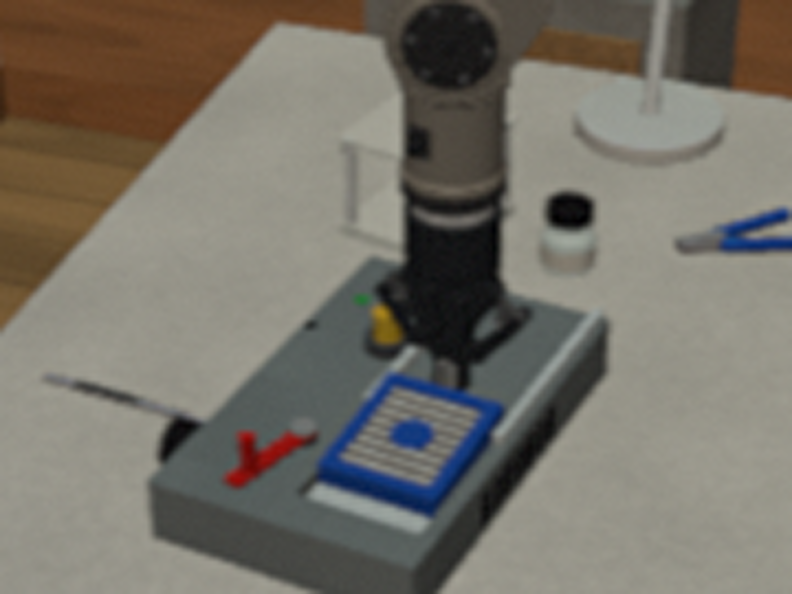

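The cassette (centre 412,435) has tipped into the pocket and has about 25 mm to go. I continue slowly.

Request:
{"method": "carry_out", "body": {"offset": [[0.01, 0, 0], [0.02, 0, 0], [0.03, 0, 0], [0.037, 0, 0], [0.042, 0, 0], [0.046, 0, 0], [0.049, 0, 0], [0.049, 0, 0]], "turn": [[0, 0, 0], [0, 0, 0], [0, 0, 0], [0, 0, 0], [0, 0, 0], [0, 0, 0], [0, 0, 0], [0, 0, 0]]}}

```text
clock: 6.15
tcp_pos: [0.5193, -0.0377, 0.0748]
orientation: [2.368, 2.064, 0.0]
contact_force: [-0.0, 0.1, 0.2]
grip_width: -0.0001
```

```bash
cat >> h.py <<'E'
def inv(w): c,s=np.cos(p[2]),np.sin(p[2]); return (np.asarray(w)-p[:2])@np.array([[c,-s],[s,c]])
E
python3 - <<'E'
from h import *
where(); f=grab('top'); g=grab('side'); crop(g,'side4.png',200,120,380,255,4.4)
for n,c in (('top',f),('side',g)):
  for d in look_for('cassette',n)[:1]:
    X=w(c,d['xyz']); print(n,d['score'],X.round(4),inv(X[:2]).round(4))
E
```

```text
t 6.15 local mm [0.1 6.6] tip z 0.0608 psi 1.569 tilt [0. 0.] F [-0.   0.1  0.2] w -0.0001 j7 -0.42
top 0.89 [0.5205 0.0467 0.0681] [-0.01    0.0904]
side 0.96 [0.5246 0.0452 0.0684] [-0.0057  0.0895]
```

View pics/side4.png

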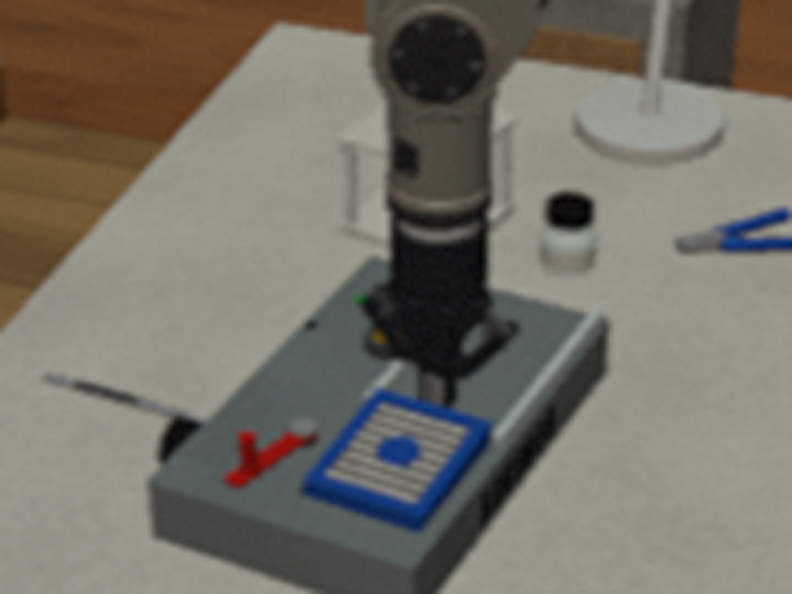

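The side crop shows the cassette filling the pocket with no gap left, and the push force is gone. I raise the tool and hold the result against the top view.

Request:
{"method": "carry_out", "body": {"offset": [[-0.01, 0, 0], [-0.01, 0, -0.08], [-0.06, 0, -0.14], [-0.15, 0, -0.14], [-0.2, 0, -0.14]], "turn": [[0, 0, 0], [0, 0, 0], [0, 0, 0], [0, 0, 0], [0, 0, 0]]}}

```text
clock: 6.85
tcp_pos: [0.5054, -0.1409, 0.146]
orientation: [2.369, 2.059, 0.0]
contact_force: [0.3, -0.4, -0.5]
grip_width: -0.0001
```

```bash
python3 - <<'E'
from h import *
where(); f=grab('top'); crop(f,'top5.png',220,150,380,270,4.9)
for d in outline_of('cassette','top')[:1]:
        m=d['region'].astype(np.uint8); c=max(cv2.findContours(m,0,1)[0],key=cv2.contourArea)[:,0]
        P=np.array([inv(ray(f,u,v,.067)[:2]) for u,v in c],np.float32)*1000
        print(d['score'],m.sum(),cv2.minAreaRect(P))
for n in ('top','side'):
  c=f if n=='top' else grab('side')
  hsv=cv2.cvtColor(c['pixels'],cv2.COLOR_RGB2HSV); 
  m=cv2.inRange(hsv,(105,120,30),(130,255,255))
  u0,v0=proj(c,[.529,.035,.067]); k=np.zeros_like(m); cv2.circle(k,(round(u0),round(v0)),9,255,-1)
  M=cv2.moments(m&k,True); print(n,(u0,v0),inv(ray(c,M['m10']/M['m00'],M['m01']/M['m00'],.067)[:2]).round(4))
print(goal(0,80,.1,1.57))
E
```

```text
t 6.85 local mm [  0.2 -97.5] tip z 0.132 psi 1.566 tilt [ 0.002 -0.002] F [ 0.3 -0.4 -0.5] w -0.0001 j7 -0.15
0.57 1451 ((-0.09780502319335938, 78.81978607177734), (105.8919906616211, 122.48501586914062), 1.6096765995025635)
top (np.float64(263.88725754761015), np.float64(226.3626375570125)) [-0.0008  0.0784]
side (np.float64(289.1819498165414), np.float64(223.03371147997325)) [-0.0004  0.0738]
(array([ 0.3524, -0.0015,  0.0614]), array([ 0.    ,  0.0005, -0.0038]))
```

View pics/top5.png

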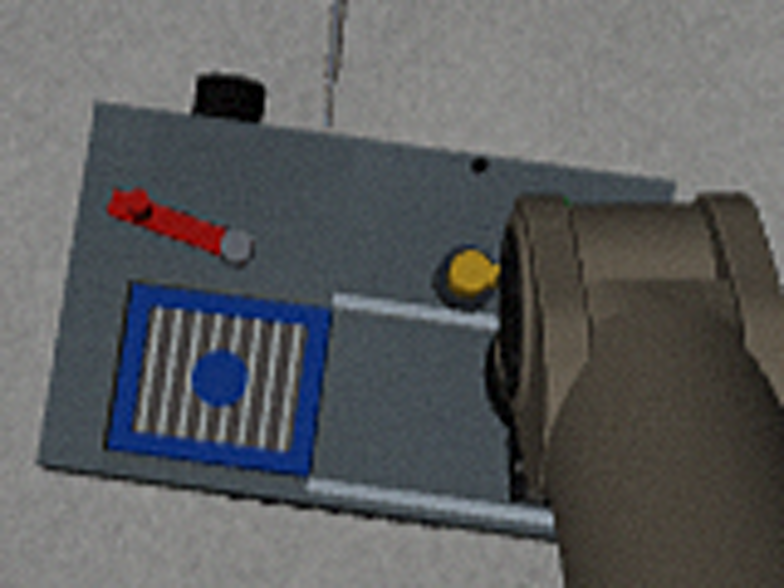

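The cassette at (220,378) fills the pocket. The question is whether its rear edge has really dropped, so I compare predicted corners with the side view.

```bash
python3 - <<'E'
from h import *
g=grab('side')
def W(x,y,z): c,s=np.cos(p[2]),np.sin(p[2]); return [p[0]+(c*x-s*y)/1e3,p[1]+(s*x+c*y)/1e3,z]
B=(200,120);S=5
crop(g,'side5.png',250,185,330,245,9)
im=cv2.imread('pics/side5.png')
for col,(yc,zr,zf) in {(0,255,0):(80,.067,.067),(0,0,255):(77,.075,.067)}.items():
    pts=[((np.array(proj(g,W(x,yc+y,zz)))+.5-[250,185])*9) for x,y,zz in ((50,-60,zr),(-50,-60,zr),(-50,60,zf),(50,60,zf))]
    cv2.polylines(im,[np.int32(pts)],True,col,1); print(np.round(pts))
cv2.imwrite('pics/side5.png',im)
E
```

```text
[[313. 227.]
 [549. 297.]
 [404. 476.]
 [160. 398.]]
[[317. 206.]
 [553. 275.]
 [408. 472.]
 [164. 394.]]
```

View pics/side5.png

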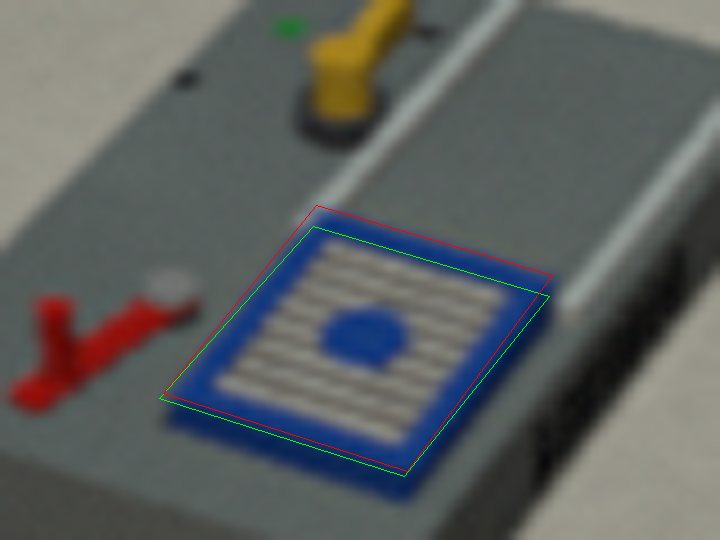

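The rear edge still matches the red (undropped) outline, so it is resting on the pocket lip. I go back behind it and push a few millimetres further.

```bash
python3 - <<'E'
from h import *
where(); print(goal(0,-8,.061,np.pi/2))
E
```

```text
t 7.05 local mm [ -0.3 -94.3] tip z 0.1308 psi 1.567 tilt [0. 0.] F [-1.2  0.5 -0.1] w -0.0 j7 -0.16
(array([0.1725, 0.    , 0.1396]), array([-0.    , -0.0001, -0.0025]))
```

Request:
{"method": "carry_out", "body": {"offset": [[0.09, 0, 0], [0.16, 0, 0.04], [0.172, 0, 0.1], [0.172, 0, 0.14], [0.172, 0, 0.14], [0.19, 0, 0.14], [0.198, 0, 0.14], [0.202, 0, 0.14]], "turn": [[0, 0, -0.002], [0, 0, -0.002], [0, 0, -0.002], [0, 0, -0.002], [0, 0, -0.002], [0, 0, -0.002], [0, 0, -0.002], [0, 0, -0.002]]}}

```text
clock: 7.85
tcp_pos: [0.5202, -0.0362, 0.076]
orientation: [2.363, 2.068, 0.003]
contact_force: [0.2, -1.3, -1.0]
grip_width: -0.0001
```

Request:
{"method": "carry_out", "body": {"offset": [[0.002, 0, 0], [0.004, 0, 0], [0.005, 0, 0], [0.005, 0, 0]], "turn": [[0, 0, 0], [0, 0, 0], [0, 0, 0], [0, 0, 0]]}}

```text
clock: 8.25
tcp_pos: [0.5198, -0.0348, 0.075]
orientation: [2.365, 2.067, 0.0]
contact_force: [0.4, -1.9, 0.5]
grip_width: 0.0001
```

```bash
cat >> h.py <<'E'
def W(x,y,z): c,s=np.cos(p[2]),np.sin(p[2]); return [p[0]+(c*x-s*y)/1e3,p[1]+(s*x+c*y)/1e3,z]
def chk(cam,hyps):
    g=grab(cam); u0,v0=proj(g,W(0,80,.06)); u0=int(u0);v0=int(v0)
    im=g['pixels']; hsv=cv2.cvtColor(im,cv2.COLOR_RGB2HSV); m=cv2.inRange(hsv,(105,120,20),(130,255,255))
    for yc,zr,zf in hyps:
        k=np.zeros_like(m); pts=[np.array(proj(g,W(x,yc+y,zz))) for x,y,zz in ((50,-60,zr),(-50,-60,zr),(-50,60,zf),(50,60,zf))]
        cv2.fillPoly(k,[np.int32(np.round(pts))],255); k2=cv2.morphologyEx(m,cv2.MORPH_CLOSE,np.ones((9,9)))
        print((yc,zr,zf),'blue outside',int(((k2>0)&(k==0)).sum()),'not blue inside',int(((k2==0)&(k>0)).sum()))
E
python3 - <<'E'
from h import *
where(); chk('side',[(80,.067,.067),(77,.075,.067),(80,.055,.055)])
for d in look_for('cassette','side')[:1]: print(d)
E
```

```text
t 8.25 local mm [0.2 9.6] tip z 0.061 psi 1.571 tilt [ 0. -0.] F [ 0.4 -1.9  0.5] w 0.0001 j7 -0.43
(80, 0.067, 0.067) blue outside 233 not blue inside 50
(77, 0.075, 0.067) blue outside 257 not blue inside 132
(80, 0.055, 0.055) blue outside 190 not blue inside 16
{'xyz': [0.0377, 0.0372, 1.6152], 'score': 0.71}
```

Request:
{"method": "carry_out", "body": {"offset": [[0.001, 0, 0], [0.002, 0, 0], [0.003, 0, 0], [0.003, 0, 0], [0.003, 0, 0]], "turn": [[0, 0, 0], [0, 0, 0], [0, 0, 0], [0, 0, 0], [0, 0, 0]]}}

```text
clock: 8.85
tcp_pos: [0.5198, -0.0332, 0.0748]
orientation: [2.365, 2.067, -0.0]
contact_force: [-0.2, -2.7, 0.8]
grip_width: 0.0002
```

```bash
python3 - <<'E'
from h import *
where(); g=grab('side'); crop(g,'side6.png',250,185,330,245,9)
im=cv2.imread('pics/side6.png')
for col,(yc,zr,zf) in {(0,255,0):(80,.067,.067),(0,0,255):(77,.075,.067)}.items():
    pts=[((np.array(proj(g,W(x,yc+y,zz)))+.5-[250,185])*9) for x,y,zz in ((50,-60,zr),(-50,-60,zr),(-50,60,zf),(50,60,zf))]
    cv2.polylines(im,[np.int32(pts)],True,col,1)
cv2.imwrite('pics/side6.png',im)
E
```

```text
t 8.85 local mm [ 0.  11.2] tip z 0.0608 psi 1.572 tilt [-0. -0.] F [-0.2 -2.7  0.8] w 0.0002 j7 -0.43
```

View pics/side6.png

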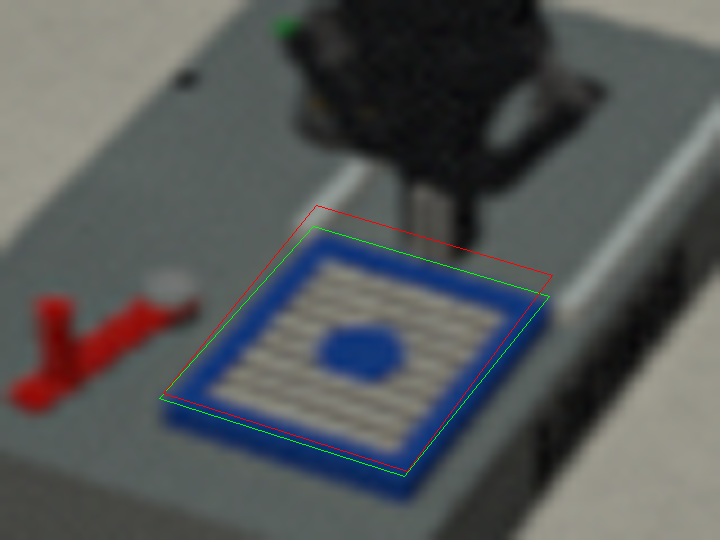

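The rear has now dropped: the disc moved to (362,352) and the outline fits green. Next I go up, over the disc, and down to hover.

Request:
{"method": "carry_out", "body": {"offset": [[-0.008, 0, 0], [-0.008, 0, -0.06], [0.06, 0, -0.08], [0.138, 0, -0.08], [0.138, 0, -0.06], [0.138, 0, -0.03], [0.138, 0, -0.03]], "turn": [[0, 0, 0], [0, 0, 0], [0, 0, 0], [0, 0, 0], [0, 0, 0], [0, 0, 0], [0, 0, 0]]}}

```text
clock: 9.6
tcp_pos: [0.5274, 0.0355, 0.088]
orientation: [-2.362, -2.067, 0.004]
contact_force: [-0.6, -0.0, 0.0]
grip_width: 0.0003
```

```bash
python3 - <<'E'
from h import *
where(); print(goal(0,80,.055,1.571))
E
```

```text
t 9.6 local mm [-1.7 80.3] tip z 0.074 psi 1.573 tilt [-0.004  0.   ] F [-0.6 -0.   0. ] w 0.0003 j7 -0.55
(array([-0.0006,  0.0034,  0.038 ]), array([-0.0024,  0.0003,  0.0013]))
```

Request:
{"method": "carry_out", "body": {"offset": [[0, 0.002, 0.006], [0, 0.002, 0.012], [0, 0.002, 0.016], [0, 0.002, 0.02], [0, 0.002, 0.024], [0, 0.002, 0.028], [0, 0.002, 0.032], [0, 0.002, 0.032]], "turn": [[0, 0, 0], [0, 0, 0], [0, 0, 0], [0, 0, 0], [0, 0, 0], [0, 0, 0], [0, 0, 0], [0, 0, 0]]}}

```text
clock: 10.4
tcp_pos: [0.5303, 0.035, 0.0742]
orientation: [2.365, 2.067, 0.0]
contact_force: [-0.9, -0.6, 2.8]
grip_width: 0.0004
```

Request:
{"method": "carry_out", "body": {"offset": [[0, 0, 0.003], [0, 0, 0.005], [0, 0, 0.007], [0, 0, 0.007]], "turn": [[0, 0, 0], [0, 0, 0], [0, 0, 0], [0, 0, 0]]}}

```text
clock: 10.8
tcp_pos: [0.5303, 0.035, 0.0707]
orientation: [2.365, 2.067, 0.0]
contact_force: [-1.4, -0.7, 4.7]
grip_width: 0.0002
```

```bash
python3 - <<'E'
from h import *
where()
E
```

```text
t 10.8 local mm [ 1.2 80.2] tip z 0.0567 psi 1.572 tilt [ 0.001 -0.   ] F [-1.4 -0.7  4.7] w 0.0002 j7 -0.57
```

Request:
{"method": "carry_out", "body": {"offset": [[0, 0, 0.001], [0, 0, 0.002], [0, 0, 0.003], [0, 0, 0.004], [0, 0, 0.004]], "turn": [[0, 0, 0], [0, 0, 0], [0, 0, 0], [0, 0, 0], [0, 0, 0]]}}

```text
clock: 11.3
tcp_pos: [0.5303, 0.035, 0.0691]
orientation: [2.365, 2.067, 0.0]
contact_force: [-2.7, -1.5, 9.3]
grip_width: 0.0001
```

Request:
{"method": "carry_out", "body": {"offset": [[0, 0, 0.001], [0, 0, 0.002], [0, 0, 0.002]], "turn": [[0, 0, 0], [0, 0, 0], [0, 0, 0]]}}

```text
clock: 11.6
tcp_pos: [0.5304, 0.035, 0.069]
orientation: [2.365, 2.066, 0.0]
contact_force: [-5.8, -2.3, 18.8]
grip_width: 0.0
```

The tip is at deck height with the force climbing to 19 N, so the hard stop is reached. I lift, open part way and work out the peg.

Request:
{"method": "carry_out", "body": {"offset": [[0, 0, -0.03], [0, 0, -0.12], [0, 0, -0.18], [0, 0, -0.18]], "turn": [[0, 0, 0], [0, 0, 0], [0, 0, 0], [0, 0, 0]], "hand": 0.65}}

```text
clock: 12.0
tcp_pos: [0.5331, 0.0359, 0.1619]
orientation: [2.362, 2.064, 0.011]
contact_force: [1.1, 0.6, 1.2]
grip_width: 0.0299
```

```bash
python3 - <<'E'
from h import *
where(); g=grab('side')
for n,q,z in (('peg top',(53,303),.094),('pivot',(172,285),.067),('bar end',(28,398),.064)):
    u=250+(q[0]+.5)/9-.5; v=185+(q[1]+.5)/9-.5; print(n,inv(ray(g,u,v,z)[:2]).round(4))
for d in look_for('latch_peg','side')[:2]: print(d['score'],inv(w(g,d['xyz'])[:2]).round(4),w(g,d['xyz'])[2])
# fit latch angle: red pixels in both views vs a rendered model
from scipy.optimize import minimize_scalar
for c in (g,grab('top')):
    hsv=cv2.cvtColor(c['pixels'],cv2.COLOR_RGB2HSV); m=(cv2.inRange(hsv,(0,130,50),(8,255,255))|cv2.inRange(hsv,(172,130,50),(180,255,255)))
    u0,v0=map(int,proj(c,W(80,80,.06))); k=np.zeros_like(m); cv2.circle(k,(u0,v0),50,255,-1); m&=k
    best=[]
    for q in np.arange(-.5,.2,.02):
        e=np.array([-np.sin(q),np.cos(q)]); n=np.array([e[1],-e[0]]); b=np.array([80,80]); k=np.zeros((420*4,560*4),np.uint8)
        def hull(pts): cv2.fillConvexPoly(k,cv2.convexHull(np.int32([(np.array(proj(c,W(*P)))+.5)*4 for P in pts])),255)
        hull([(*(b+e*s+n*t),z) for s in (10,82) for t in (-8,8) for z in (.058,.064)])
        hull([(*(b+e*62+7*np.array([np.cos(a),np.sin(a)])),z) for a in np.arange(0,6.3,.4) for z in (.064,.094)])
        kk=cv2.resize(k,(560,420),interpolation=cv2.INTER_AREA)/255.; best.append((abs(kk-m/255.).sum(),round(q,2)))
    print(m.sum()/255,sorted(best)[:4])
o=r.get_obs()
for q in (-.2,): print(goal(80-62*np.sin(q),80+62*np.cos(q),.073,np.pi/2+q))
E
```

```text
t 12.0 local mm [ 3.9 81.5] tip z 0.1479 psi 1.572 tilt [0.009 0.001] F [1.1 0.6 1.2] w 0.0299 j7 -0.5
peg top [0.0946 0.1382]
pivot [0.0798 0.0775]
bar end [0.0949 0.1585]
0.67 [0.0857 0.125 ] 0.06551161043994548
100.0 [(np.float64(28.145098039215686), np.float64(-0.22)), (np.float64(28.4), np.float64(-0.2)), (np.float64(30.32941176470588), np.float64(-0.24)), (np.float64(34.51764705882353), np.float64(-0.18))]
0.0 [(np.float64(143.00392156862745), np.float64(-0.5)), (np.float64(145.01176470588234), np.float64(-0.46)), (np.float64(145.1921568627451), np.float64(-0.44)), (np.float64(145.39215686274508), np.float64(-0.36))]
(array([0.1212, 0.1835, 0.1399]), array([-0.0002,  0.0002,  0.1339]))
```

Request:
{"method": "carry_out", "body": {"offset": [[0.06, 0.09, 0], [0.12, 0.184, 0.0], [0.12, 0.184, 0.05], [0.12, 0.184, 0.066], [0.12, 0.184, 0.066], [0.12, 0.184, 0.066]], "turn": [[0, 0, 0.07], [0, 0, 0.14], [0, 0, 0.14], [0, 0, 0.14], [0, 0, 0.14], [0, 0, 0.14]]}}

```text
clock: 12.75
tcp_pos: [0.628, 0.0816, 0.1237]
orientation: [-2.569, -1.808, 0.003]
contact_force: [-0.4, 0.3, 0.0]
grip_width: 0.0299
```

```bash
python3 - <<'E'
from h import *
where(); q=-.21; print(goal(80-62*np.sin(q),80+62*np.cos(q),.071,np.pi/2+q))
g=grab('side'); crop(g,'side7.png',240,170,330,240,8)
E
```

```text
t 12.75 local mm [ 91.8 139.6] tip z 0.1097 psi 1.362 tilt [-0.002 -0.001] F [-0.4  0.3  0. ] w 0.0299 j7 -0.76
(array([0.0027, 0.0018, 0.0773]), array([-0.0012,  0.0009,  0.0005]))
```

View pics/side7.png

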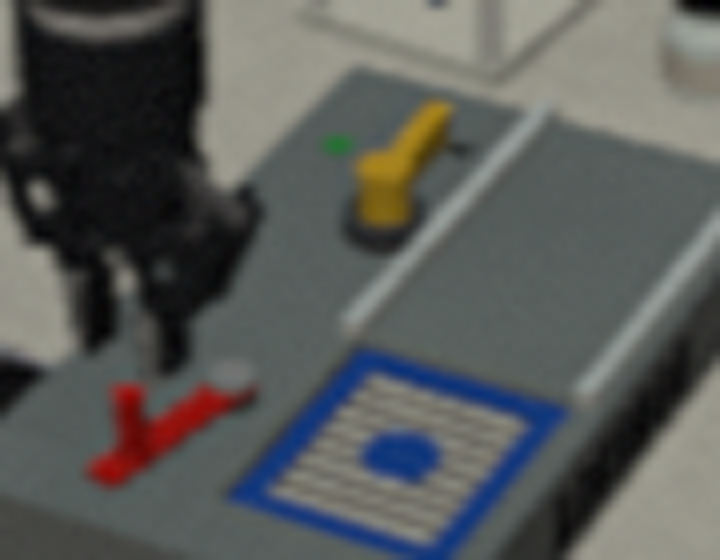

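The cassette is flush, and the open jaws (tips near (95,340) and (165,370)) straddle the peg top at (128,393). I descend.

Request:
{"method": "carry_out", "body": {"offset": [[0.002, 0.002, 0.02], [0.002, 0.002, 0.04], [0.002, 0.002, 0.06], [0.002, 0.002, 0.076], [0.002, 0.002, 0.076]], "turn": [[0, 0, 0], [0, 0, 0], [0, 0, 0], [0, 0, 0], [0, 0, 0]]}}

```text
clock: 13.3
tcp_pos: [0.6294, 0.0827, 0.0845]
orientation: [-2.568, -1.808, 0.004]
contact_force: [0.8, -0.5, 0.4]
grip_width: 0.0299
```

```bash
cat > arc.py <<'E'
from h import *
def arc(px,py,rad,sgn_off,qs,ztip):
    for q in qs:
        a=q+sgn_off; o,t=goal(px+rad*np.cos(a),py+rad*np.sin(a),ztip,q+PSI); print(round(q,2),o.round(3).tolist(),t.round(3).tolist())
E
python3 - <<'E'
import arc; from arc import *
where(); arc.PSI=np.pi/2
arc.arc(80,80,62,np.pi/2,np.linspace(-.21,1.72,16),.071)
E
```

```text
t 13.3 local mm [ 93.  140.8] tip z 0.0705 psi 1.362 tilt [-0.003 -0.001] F [ 0.8 -0.5  0.4] w 0.0299 j7 -0.78Traceback (most recent call last):
  File "<stdin>", line 3, in <module>
AttributeError: 'function' object has no attribute 'arc'
```

```bash
sed -i 's/def arc(px,py,rad,sgn_off,qs,ztip)/def arc(px,py,rad,sgn_off,qs,ztip,PSI=np.pi\/2)/' arc.py
python3 - <<'E'
from arc import *
arc(80,80,62,np.pi/2,np.linspace(-.09,.75,8),.071)
E
```

```text
-0.09 [-0.001, -0.015, -0.001] [-0.002, 0.001, -0.079]
0.03 [-0.004, -0.03, -0.001] [-0.002, 0.001, -0.159]
0.15 [-0.008, -0.044, -0.001] [-0.002, 0.001, -0.239]
0.27 [-0.014, -0.057, -0.001] [-0.002, 0.0, -0.319]
0.39 [-0.022, -0.07, -0.001] [-0.002, 0.0, -0.399]
0.51 [-0.031, -0.082, -0.001] [-0.002, 0.0, -0.479]
0.63 [-0.042, -0.092, -0.001] [-0.002, 0.0, -0.559]
0.75 [-0.053, -0.102, -0.001] [-0.002, 0.0, -0.639]
```

Request:
{"method": "carry_out", "body": {"offset": [[-0.001, -0.015, -0.001], [-0.004, -0.03, -0.001], [-0.008, -0.044, -0.001], [-0.014, -0.057, -0.001], [-0.022, -0.07, -0.001], [-0.031, -0.082, -0.001], [-0.042, -0.092, -0.001], [-0.053, -0.102, -0.001]], "turn": [[-0.002, 0, -0.08], [-0.002, 0, -0.16], [-0.002, 0, -0.24], [-0.002, 0, -0.32], [-0.002, 0, -0.4], [-0.002, 0, -0.48], [-0.002, 0, -0.56], [-0.002, 0, -0.64]]}}

```text
clock: 14.1
tcp_pos: [0.574, 0.0759, 0.0873]
orientation: [1.434, 2.791, 0.005]
contact_force: [1.3, 0.3, -0.9]
grip_width: 0.0298
```

```bash
python3 - <<'E'
from arc import *
where(); arc(80,80,62,np.pi/2,np.linspace(.85,1.6,7),.071)
E
```

```text
t 14.1 local mm [ 39.1 126.6] tip z 0.0733 psi 2.327 tilt [0.005 0.001] F [ 1.3  0.3 -0.9] w 0.0298 j7 0.02
0.85 [-0.0, -0.016, 0.004] [0.003, 0.001, -0.062]
0.98 [-0.003, -0.031, 0.004] [0.003, 0.001, -0.146]
1.1 [-0.007, -0.046, 0.004] [0.003, 0.002, -0.229]
1.23 [-0.013, -0.06, 0.004] [0.003, 0.002, -0.312]
1.35 [-0.021, -0.074, 0.004] [0.003, 0.002, -0.396]
1.48 [-0.031, -0.086, 0.004] [0.002, 0.002, -0.479]
1.6 [-0.042, -0.097, 0.004] [0.002, 0.002, -0.562]
```

Request:
{"method": "carry_out", "body": {"offset": [[0, -0.016, 0.002], [-0.003, -0.031, 0.002], [-0.007, -0.046, 0.002], [-0.013, -0.06, 0.002], [-0.021, -0.074, 0.002], [-0.031, -0.086, 0.002], [-0.042, -0.097, 0.002], [-0.042, -0.097, 0.002]], "turn": [[0, 0, -0.062], [0, 0, -0.146], [0, 0, -0.229], [0, 0, -0.312], [0, 0, -0.396], [0, 0, -0.479], [0, 0, -0.562], [0, 0, -0.562]]}}

```text
clock: 14.9
tcp_pos: [0.5462, 0.029, 0.0857]
orientation: [0.176, 3.134, 0.001]
contact_force: [0.6, -0.1, 0.6]
grip_width: 0.0296
```

```bash
python3 - <<'E'
from arc import *
where(); arc(80,80,62,np.pi/2,[1.65,1.7,1.75],.071)
E
```

```text
t 14.9 local mm [17.8 76.4] tip z 0.0717 psi 3.164 tilt [0.003 0.   ] F [ 0.6 -0.1  0.6] w 0.0296 j7 0.8
1.65 [-0.001, -0.003, 0.001] [0.0, 0.002, -0.038]
1.7 [-0.001, -0.009, 0.001] [0.0, 0.002, -0.071]
1.75 [-0.002, -0.015, 0.001] [0.0, 0.002, -0.104]
```

Request:
{"method": "carry_out", "body": {"offset": [[0, -0.003, 0], [0, -0.006, 0], [0, -0.009, 0], [0, -0.009, 0]], "turn": [[0, 0, 0], [0, 0, 0], [0, 0, 0], [0, 0, 0]]}}

```text
clock: 15.3
tcp_pos: [0.5456, 0.0259, 0.0857]
orientation: [0.176, 3.134, 0.001]
contact_force: [-0.2, 0.4, 0.8]
grip_width: 0.03
```

Request:
{"method": "carry_out", "body": {"offset": [[0, -0.003, 0], [0, -0.006, 0], [0, -0.006, 0]], "turn": [[0, 0, 0], [0, 0, 0], [0, 0, 0]]}}

```text
clock: 15.6
tcp_pos: [0.5454, 0.0245, 0.0858]
orientation: [0.174, 3.133, 0.005]
contact_force: [0.2, 5.8, -1.9]
grip_width: 0.03
```

The force rises to 5.8 N with the tool where the bar must be at its stop. I recentre, lift, and head for the valve.

Request:
{"method": "carry_out", "body": {"offset": [[0, 0.012, 0], [0, 0.014, 0], [0, 0.014, -0.06], [0, 0.014, -0.12], [0, 0.014, -0.14], [0, 0.014, -0.14], [0, 0.014, -0.14], [0, 0.014, -0.14]], "turn": [[0, 0, 0], [0, 0, 0], [0, 0, 0], [0, 0, 0], [0, 0, 0.1], [0, 0, 0.2], [0, 0, 0.3], [0, 0, 0.4]]}}

```text
clock: 16.4
tcp_pos: [0.5459, 0.0289, 0.1559]
orientation: [1.104, 2.938, 0.001]
contact_force: [0.2, 0.3, -0.0]
grip_width: 0.0302
```

```bash
python3 - <<'E'
from arc import *
where(); q=.06; print(goal(80+48*np.sin(q),-60-48*np.cos(q),.13,q+np.pi/2))
g=grab('side'); crop(g,'side8.png',240,160,330,230,8)
for c in (g,grab('top')):
    hsv=cv2.cvtColor(c['pixels'],cv2.COLOR_RGB2HSV); m=cv2.inRange(hsv,(18,130,60),(32,255,255)); mr=(cv2.inRange(hsv,(0,130,50),(8,255,255))|cv2.inRange(hsv,(172,130,50),(180,255,255)))
    for name,mm,b,off,L,hw,z0,z1,extra,rng in (('valve',m,(80,-60),-np.pi/2,62,6,.069,.089,(0,12,.069,.091),np.arange(-.2,.6,.02)),('latch',mr,(80,80),np.pi/2,82,8,.058,.064,(62,7,.064,.094),np.arange(1.2,1.7,.02))):
        u0,v0=map(int,proj(c,W(*b,.06))); kz=np.zeros_like(m); cv2.circle(kz,(u0,v0),50,255,-1); M=mm&kz; res=[]
        for q in rng:
            e=np.array([np.cos(q+off),np.sin(q+off)]); n=np.array([e[1],-e[0]]); B=np.array(b); k=np.zeros((1680,2240),np.uint8)
            hull=lambda pts: cv2.fillConvexPoly(k,cv2.convexHull(np.int32([(np.array(proj(c,W(*P)))+.5)*4 for P in pts])),255)
            hull([(*(B+e*s+n*t),z) for s in (10,L) for t in (-hw,hw) for z in (z0,z1)])
            hull([(*(B+e*extra[0]+extra[1]*np.array([np.cos(a),np.sin(a)])),z) for a in np.arange(0,6.3,.4) for z in extra[2:]])
            res.append((round(abs(cv2.resize(k,(560,420),interpolation=cv2.INTER_AREA)/255.-M/255.).sum(),1),round(q,2)))
        print(name,M.sum()/255,sorted(res)[:3])
E
```

```text
t 16.4 local mm [17.6 76.2] tip z 0.1419 psi 2.558 tilt [ 0.003 -0.001] F [ 0.2  0.3 -0. ] w 0.0302 j7 0.35
(array([-0.3119, -0.2354,  0.0243]), array([0.0019, 0.0012, 0.6181]))
valve 29.0 [(np.float64(54.8), np.float64(0.48)), (np.float64(55.5), np.float64(0.5)), (np.float64(56.2), np.float64(0.52))]
latch 101.0 [(np.float64(37.7), np.float64(1.6)), (np.float64(39.6), np.float64(1.58)), (np.float64(39.7), np.float64(1.62))]
valve 144.0 [(np.float64(24.3), np.float64(0.06)), (np.float64(26.5), np.float64(0.04)), (np.float64(26.8), np.float64(0.08))]
latch 0.0 [(np.float64(140.3), np.float64(1.54)), (np.float64(141.4), np.float64(1.62)), (np.float64(142.0), np.float64(1.68))]
```

View pics/side8.png

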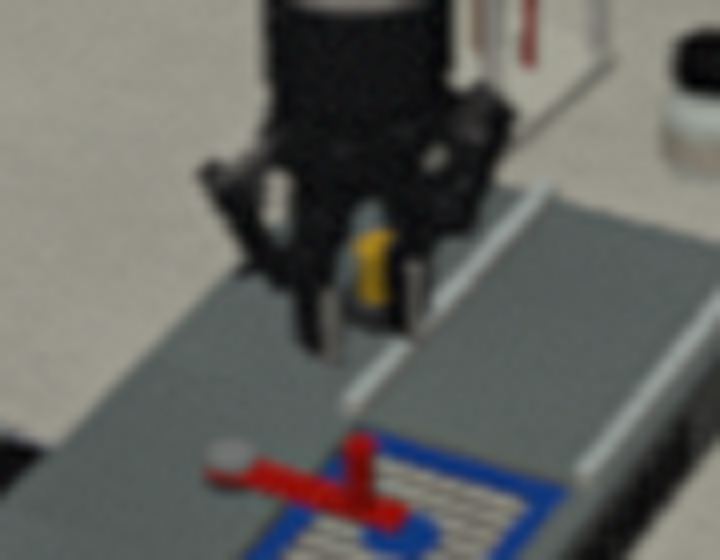

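The latch lies across the cassette (peg at 360,465; side-view fit 1.60 rad, at the stop), and the top-view fit puts the valve at 0.06 rad. Next is the valve hover.

Request:
{"method": "carry_out", "body": {"offset": [[-0.05, -0.04, 0], [-0.12, -0.09, 0], [-0.19, -0.14, 0], [-0.26, -0.19, 0], [-0.312, -0.235, 0.02], [-0.312, -0.235, 0.024], [-0.312, -0.235, 0.024], [-0.312, -0.235, 0.024]], "turn": [[0, 0, 0.1], [0, 0, 0.2], [0, 0, 0.3], [0, 0, 0.4], [0, 0, 0.5], [0, 0, 0.6], [0, 0, 0.618], [0, 0, 0.618]]}}

```text
clock: 17.3
tcp_pos: [0.5873, -0.1603, 0.1437]
orientation: [2.288, 2.151, 0.004]
contact_force: [-0.4, 0.7, 0.5]
grip_width: 0.0295
```

```bash
python3 - <<'E'
from arc import *
where(); q=.06; print(goal(80+48*np.sin(q),-60-48*np.cos(q),.071,q+np.pi/2))
E
```

```text
t 17.3 local mm [  84.  -105.7] tip z 0.1297 psi 1.644 tilt [0.003 0.001] F [-0.4  0.7  0.5] w 0.0295 j7 -0.12
(array([-0.0043, -0.0029,  0.1175]), array([ 0.0017, -0.0006,  0.0088]))
```

Request:
{"method": "carry_out", "body": {"offset": [[-0.004, -0.003, 0.03], [-0.004, -0.003, 0.06], [-0.004, -0.003, 0.09], [-0.004, -0.003, 0.11], [-0.004, -0.003, 0.116], [-0.004, -0.003, 0.116]], "turn": [[0, 0, 0.008], [0, 0, 0.008], [0, 0, 0.008], [0, 0, 0.008], [0, 0, 0.008], [0, 0, 0.008]]}}

```text
clock: 17.9
tcp_pos: [0.5855, -0.1629, 0.0849]
orientation: [2.308, 2.131, 0.003]
contact_force: [-0.3, 0.6, -0.4]
grip_width: 0.0299
```

```bash
python3 - <<'E'
from arc import *
where(); arc(80,-60,48,-np.pi/2,np.linspace(.15,.78,7),.071)
E
```

```text
t 17.9 local mm [  82.6 -108.5] tip z 0.0709 psi 1.626 tilt [0.002 0.001] F [-0.3  0.6 -0.4] w 0.0299 j7 -0.17
0.15 [0.002, 0.009, -0.0] [0.001, -0.001, -0.063]
0.26 [0.003, 0.019, -0.0] [0.001, -0.0, -0.133]
0.36 [0.006, 0.029, -0.0] [0.001, -0.0, -0.203]
0.46 [0.009, 0.038, -0.0] [0.001, -0.0, -0.273]
0.57 [0.014, 0.048, -0.0] [0.001, -0.0, -0.343]
0.68 [0.019, 0.056, -0.0] [0.001, -0.0, -0.413]
0.78 [0.025, 0.064, -0.0] [0.001, -0.0, -0.483]
```

Request:
{"method": "carry_out", "body": {"offset": [[0.002, 0.009, 0], [0.003, 0.019, 0], [0.006, 0.029, 0], [0.009, 0.038, 0], [0.014, 0.048, 0], [0.019, 0.056, 0], [0.025, 0.064, 0], [0.025, 0.064, 0]], "turn": [[0, 0, -0.063], [0, 0, -0.133], [0, 0, -0.203], [0, 0, -0.273], [0, 0, -0.343], [0, 0, -0.413], [0, 0, -0.483], [0, 0, -0.483]]}}

```text
clock: 18.7
tcp_pos: [0.6192, -0.1531, 0.0863]
orientation: [1.4, 2.809, 0.004]
contact_force: [-0.3, 0.1, 0.1]
grip_width: 0.0298
```

Request:
{"method": "carry_out", "body": {"offset": [[0, 0, 0], [0, 0, 0], [0, 0, 0], [0, 0, 0], [0, 0, 0], [0, 0, 0]], "turn": [[0, 0, 0], [0, 0, 0], [0, 0, 0], [0, 0, 0], [0, 0, 0], [0, 0, 0]], "hand": 1, "force": 20}}

```text
clock: 19.3
tcp_pos: [0.6189, -0.1541, 0.0863]
orientation: [1.403, 2.807, 0.001]
contact_force: [-0.8, -3.1, 4.8]
grip_width: 0.0113
```

```bash
python3 - <<'E'
from arc import *
where(); arc(80,-60,48,-np.pi/2,[.785],.071)
E
```

```text
t 19.3 local mm [114.5 -95.2] tip z 0.0723 psi 2.35 tilt [ 0.003 -0.001] F [-0.8 -3.1  4.8] w 0.0113 j7 0.43
0.79 [0.003, 0.001, 0.002] [0.002, 0.002, -0.004]
```

Gripped at 11.3 mm, which fits the 12 mm lever, at an angle of 0.78 rad. I release, lift and check.

Request:
{"method": "carry_out", "body": {"offset": [[0, 0, 0], [0, 0, 0], [0, 0, 0], [0, 0, 0], [0, 0, -0.06], [0, 0, -0.14], [0, 0, -0.22], [0, 0, -0.3]], "turn": [[0, 0, 0], [0, 0, 0], [0, 0, 0], [0, 0, 0], [0, 0, 0], [0, 0, 0], [0, 0, 0], [0, 0, 0]], "hand": 0.6}}

```text
clock: 20.1
tcp_pos: [0.618, -0.1529, 0.2372]
orientation: [1.402, 2.809, 0.003]
contact_force: [0.8, -0.6, 0.6]
grip_width: 0.0346
```

Request:
{"method": "carry_out", "body": {"offset": [[0.1, 0, 0], [0.2, 0, 0], [0.3, 0, 0], [0.4, 0, 0], [0.5, 0, -0.05], [0.5, 0, -0.1], [0.5, 0, -0.1]], "turn": [[0, 0, 0], [0, 0, 0], [0, 0, 0], [0, 0, 0], [0, 0, 0], [0, 0, 0], [0, 0, 0]]}}

```text
clock: 20.8
tcp_pos: [0.4687, 0.0491, 0.2889]
orientation: [1.394, 2.806, 0.006]
contact_force: [0.8, -0.5, 1.3]
grip_width: 0.0343
```

Request:
{"method": "carry_out", "body": {"offset": [[0.08, 0.06, 0], [0.16, 0.12, 0], [0.24, 0.18, 0], [0.32, 0.24, 0], [0.4, 0.3, 0], [0.4, 0.3, 0], [0.4, 0.3, 0]], "turn": [[0, 0, 0], [0, 0, 0], [0, 0, 0], [0, 0, 0], [0, 0, 0], [0, 0, 0], [0, 0, 0]]}}

```text
clock: 21.5
tcp_pos: [0.4671, 0.2976, 0.2847]
orientation: [1.399, 2.812, 0.002]
contact_force: [1.0, 0.2, -0.3]
grip_width: 0.0342
```

```bash
python3 - <<'E'
from h import *
where(); f=grab('top'); crop(f,'top9.png',220,150,380,270,4.9)
im=cv2.imread('pics/top9.png')
g=grab('side'); s=cv2.resize(np.ascontiguousarray(g['pixels'][160:260,230:350,::-1]),None,fx=4.9,fy=4.9,interpolation=cv2.INTER_CUBIC)
cv2.imwrite('pics/final.png',cv2.resize(np.vstack([cv2.resize(im,(588,441)),s]),None,fx=.64,fy=.64))
for c in (f,g):
    hsv=cv2.cvtColor(c['pixels'],cv2.COLOR_RGB2HSV); m=cv2.inRange(hsv,(18,130,60),(32,255,255)); mr=(cv2.inRange(hsv,(0,130,50),(8,255,255))|cv2.inRange(hsv,(172,130,50),(180,255,255)))
    for name,mm,b,off,L,hw,z0,z1,extra,rng in (('valve',m,(80,-60),-np.pi/2,62,6,.069,.089,(0,12,.069,.091),np.arange(.2,1.3,.02)),('latch',mr,(80,80),np.pi/2,82,8,.058,.064,(62,7,.064,.094),np.arange(1.2,1.7,.02))):
        u0,v0=map(int,proj(c,W(*b,.06))); kz=np.zeros_like(m); cv2.circle(kz,(u0,v0),50,255,-1); M=mm&kz; res=[]
        for q in rng:
            e=np.array([np.cos(q+off),np.sin(q+off)]); n=np.array([e[1],-e[0]]); B=np.array(b); k=np.zeros((1680,2240),np.uint8)
            hull=lambda pts: cv2.fillConvexPoly(k,cv2.convexHull(np.int32([(np.array(proj(c,W(*P)))+.5)*4 for P in pts])),255)
            hull([(*(B+e*s_+n*t),z) for s_ in (10,L) for t in (-hw,hw) for z in (z0,z1)])
            hull([(*(B+e*extra[0]+extra[1]*np.array([np.cos(a),np.sin(a)])),z) for a in np.arange(0,6.3,.4) for z in extra[2:]])
            res.append((round(float(abs(cv2.resize(k,(560,420),interpolation=cv2.INTER_AREA)/255.-M/255.).sum()),1),round(float(q),2)))
        print(name,M.sum()/255,sorted(res)[:3])
for n,c in (('top',f),('side',g)):
  for d in look_for('cassette',n)[:1]: X=w(c,d['xyz']); print(n,d['score'],X.round(4),inv(X[:2]).round(4))
E
```

```text
t 21.5 local mm [-96.7 331.8] tip z 0.2707 psi 2.353 tilt [0.001 0.001] F [ 1.   0.2 -0.3] w 0.0342 j7 -0.3
valve 139.0 [(19.9, 0.78), (21.5, 0.76), (21.6, 0.8)]
latch 132.0 [(22.7, 1.56), (24.9, 1.58), (29.3, 1.54)]
valve 11.0 [(75.5, 0.48), (76.1, 0.5), (76.8, 0.52)]
latch 66.0 [(60.3, 1.6), (62.7, 1.58), (62.7, 1.62)]
top 0.61 [0.5242 0.0385 0.0502] [-0.0052  0.0828]
side 0.57 [0.5211 0.0469 0.0548] [-0.0095  0.0908]
```

View pics/final.png

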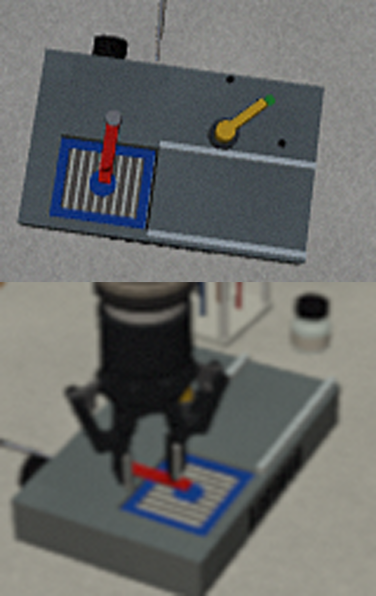

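The final picture shows the cassette flush in the pocket and the red bar across it at (108,150). The lever runs from (222,131) to the green dot at (268,101), and the arm is clear. I hand in.

```bash
python3 -c "
from h import *
print(r.hand_in()); where()"
```

```text
the job is handed in; nothing more can be done
None
the job is handed in; nothing more can be done
```

The job is done and handed in at 21.5 s of the 61 s limit. I don't have the verdict, because the hand-in reports none.

- **Cassette:** I pushed it along the lane with the closed fingers. A check showed its rear edge still resting on the pocket lip, so I pushed about 5 mm further until it dropped. I then pressed it to the hard stop: the fingertips were at deck height and the push reached 19 N.
- **Latch:** I swung the bar by its peg until it met the stop. The top view fits 1.56 rad, against the 1.43 rad needed.
- **Valve:** I turned the lever to half open and closed the jaws on it to set the angle. The top view fits 0.78 rad, and the lever points at the green dot.
- **End state:** The last pictures show the cassette flush, the bar across it, and the gripper open and clear.

**Checks that disagreed or were missed:**
- In the last side view the gripper partly hid the extractor, so its valve fit (0.48 rad) is not usable. Its latch fit of 1.60 rad agrees with the stop.
- The networks' last cassette centres were 5 to 15 mm off the pocket centre. I put this down to the bar covering part of the cassette. The picture shows it in the pocket, where it has only 2 mm of play.
- I did not re-measure the other things on the desk at the end. The arm stayed well clear of them, and I saw no unexpected contact force.

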